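# Set and lock the purge-gas regulator

## Robot

A 6-joint arm with a two-finger parallel gripper is mounted at the origin on a cart in front of the work surface, level with it; the furniture and walls round the work are solid. World frame = base frame: x ahead of the robot, y to its left, z up, the work surface at z = 0. Lengths are in mm, angles in rad, forces in N, time in s.
With the tool pointing down it reaches from about 350 to 975 mm from the base axis. Payload 7.1 kg.
Tool frame: the origin (TCP) lies at the very end of the fingers, on their centre line; the grasp point (between the pads) lies 19 mm behind it (ctrl.pinch_z is the distance from the TCP to the grasp point, in mm); z points along the fingers, y is the direction in which the jaws open and shut (so a half turn about z gives the same grasp; the last joint's range is limited). The gripper opens to 88 mm and grips with 3 to 60 N. Pads are 20 mm wide; open, the fingers measure 115 mm over their backs; the gripper's body (75 mm by 178 mm) begins 61 mm behind the grasp point.
Start: joints at [1.219, 0.423, 1.63, -0, 1.089, -0.019], TCP at [204.15, 590.701, 222.675] pointing down, gripper open.
Joint ranges: [-3, 3], [-0.9, 2.11], [0.09, 2.58], [-1.31, 4.45], [0.11, 2.69], [-2.54, 2.54]. Speed limits (rad/s): [2.39, 2.39, 3.01, 3.14, 3.14, 3.14].

## Interface

Orientations are given as a rotation vector (axis times angle).
In Python, from workcell import ctrl gives the robot as it stands.
- The arm moves only by the shell command python3 -m inch 'ROWS' [OPENING]. ROWS is JSON, a list of rows, each an object with "xyz": the shift along the tool's x, y, z in cm, a list of three; "spin": the turn about the tool's z in degrees. A call has 1 to 20 rows; each row is the pose to reach, as a shift and turn from the pose measured when the call began, along the tool's axes at that moment; what a row does not reach only later rows make up. A row lasts 1/10 s, in which the tool goes at most 50 mm and 8.59 degrees, less where a joint would pass 70% of its speed; a pose out of reach is approached as far as the arm can. A call with a gripper value outside its range is refused whole. OPENING is the closure, from 0 (fully open) to 1 (shut), set as the call begins (- or left out, the last holds). The fingers move at their own pace and stop on an object; the grip force is fixed at half the most. Time passes only in rows, so rows that repeat a pose let the fingers close. It gives the time, the measured TCP pose, the force and the opening at its end, in the units of the state.
- ctrl.get_obs(): the state, without advancing time (a new reading comes with each control period).
- ctrl.get_image(name): name is "scene" or "top"; returns the picture (384x512x3 uint8, red, green, blue); there is no depth.
- ctrl.camera_info(name): a dict with "camera_matrix" (3x3 intrinsics, pixels), "R" (3x3) and "t" (3): a world point X has camera coordinates R X + t. Camera axes: x right, y down, z forward; pixel columns grow to the right and rows downward; lengths in mm; the calibration is good to about 2 mm. A picture is of the moment at which its call begins. camera_info takes no time and is no camera call.
- ctrl.close_job(): hands the job in, once; it reports no verdict.
The state is a dict: "t": time; "qpos": joint angles; "qvel": joint speeds; "joint_torque": joint torques, N m; "ee_pos": TCP position; "orientation": TCP orientation; "ft_force": force on the tool from outside, world axes, zero at the start; "moment": the same for the moment, N m; "width": finger opening in mm.
Only numpy, scipy, OpenCV 4.12 (cv2) and the standard library are available. Lean on these libraries where they do the work, as an engineer would, in place of code of your own. Each camera call takes 0.05 s, during which the arm holds its last target. There are 200 camera calls.

## Task

Bring the purge-gas regulator on the bench up to its set pressure: pull its knob up to unlock it, turn it clockwise until the gauge needle stands at the set hand, and push the knob back down until it is fully home and locked. If the locking teeth meet tip to tip, feel for the next gap with a slight turn rather than leave the knob standing proud, and keep the needle on the set hand. Leave the beaker, the vial and the dropper bottle standing where they are.

Things in the scene. Friction and masses are not known exactly. Their poses are not given: they have to be found in the camera images.
- regulator: Aluminium gas regulator, 175 mm tall, bolted to the bench by its 116 x 112 mm steel foot; its origin is on the bench, under the axis of the knob. At yaw 0 its gauge faces the robot (-x). The top edge of the gauge is about 5 mm lower than the lower rim of the knob when home.
- knob_grip (a point): Centre of the black ribbed round knob on top of the regulator: 50 mm across, 49 mm tall, axis vertical, to be pinched across its sides from above. The point lies on its axis, 25 mm above its lower rim, 24 mm below its top, and rises with it (z about 0.150 when home, 0.161 when out). A collar 54 mm across and 8 mm high runs round the lower rim.
- knob_lift (a joint): How far the knob is pulled up, in m: 0 fully home and locked, 0.011 fully out. A pull of about 9 N takes it past a click half-way; it then stays out when let go, and turns with a friction of about 0.1 N m. A push of about 9 N takes it back past the click and home.
- lock_teeth (a point): Middle of the ring of 24 locking teeth (one each 15 degrees, 4.5 mm high) round the neck under the knob, fixed to the regulator. Home, they hold the knob against turning. Pushed down tooth on tooth, the knob stops some 4 mm proud; turned by up to half a pitch it drops between them. The gaps admit it over about 5 of each 15 degrees.
- dial_centre (a point): Pivot of the needle, in the middle of the white dial of the round pressure gauge (100 mm across) on the front of the regulator. The dial leans back by 45 degrees. The x axis points to the dial's top, y to its left, z out of the dial.
- needle_tip (a point): Tip of the gauge's long slim black needle, 39 mm from the dial's centre. Turning the knob clockwise (seen from above) turns the needle clockwise (seen facing the dial), by about 0.6 degree for each degree of the knob; turning it back lowers it. At the start the needle stands low, at the left of the dial.
- set_tip (a point): Point of the gauge's set hand, a thin wire with a broad dark flag that ends in a point near the rim of the dial, behind the lens. The point lies 39 mm from the dial's centre, 45 to 115 degrees clockwise of the needle at the start. It marks the wanted pressure and does not move.
- beaker_mid (a point): Glass beaker, 54 x 60 mm and 79 mm tall, standing near the regulator; the point is its centre, half-way up.
- vial_mid (a point): Glass sample vial with a white cap, 27 mm across and 57 mm tall, standing near the regulator; the point is its centre, half-way up.
- dropper_bottle_mid (a point): Amber dropper bottle, 33 mm across and 99 mm tall, standing near the regulator; the point is its centre, half-way up.
Not all that is in view belongs to the job. What is shaped like the part that bears beaker_mid but orange or red is not meant.

How it is judged (in metres and radians):
On the way, in this order (a step that is already met when the one before it is completed fails the run):
1. the knob is pulled up, out of its lock (value of joint knob_lift above 0.008 m), for 0.2 s.
2. with the knob still out of its teeth, the needle is brought near the set hand (within 10 mm) (distance between needle_tip and set_tip below 0.01 m and value of joint knob_lift above 0.003 m), for 0.1 s.
At the end, for the whole second after the job is handed in: The knob is home and locked (knob_lift below 1.5 mm), the needle's tip is within 5.5 mm of the set hand's point (about 8 degrees), and the beaker, vial and dropper bottle stand upright (value of joint knob_lift below 0.0015 m and distance between needle_tip and set_tip below 0.0055 m and angle between each of beaker_mid, vial_mid, dropper_bottle_mid's own z axis and vertical below 0.2 rad); the robot touches nothing.
It fails at once if the beaker, the vial or the dropper bottle is shifted by more than 30 mm (distance of any of beaker_mid, vial_mid, dropper_bottle_mid from where it was at the start of the episode above 0.03 m).
It also fails if it takes over 48 s, if anything falls off the work surface, if the arm or the gripper's body presses on something with over 40 N, if the wrist force passes 120 N, or if a joint passes its speed limit or range.

## Working session

There is one attempt and no reset: what is moved stays moved. The work goes in short steps, Python scripts to look and compute and a shell command to move; the robot and the scene stay as the last step left them, time stands still between calls to the robot, and variables do not carry over. Pictures are saved under pics/ and viewed, about 8 in all and at most 12, crops included, and the job is handed in when it is done.

```bash
mkdir -p pics; cat > h.py <<'E'
from workcell import ctrl
import numpy as np, cv2
def snap(n,f):
    im=ctrl.get_image(n); cv2.imwrite('pics/'+f,im[:,:,::-1]); return im
def cam(n):
    c=ctrl.camera_info(n); return np.array(c["camera_matrix"]),np.array(c["R"]),np.array(c["t"]).ravel()
def ray(n,uv):
    K,R,t=cam(n); d=R.T@np.linalg.inv(K)@np.array([uv[0],uv[1],1.]); return -R.T@t,d/np.linalg.norm(d)
def onz(n,uv,z):
    o,d=ray(n,uv); return o+d*(z-o[2])/d[2]
def tri(a,b):
    o1,d1=ray('scene',a);o2,d2=ray('top',b)
    s=np.linalg.lstsq(np.c_[d1,-d2],o2-o1,rcond=None)[0]
    p,q=o1+d1*s[0],o2+d2*s[1]; return (p+q)/2,np.linalg.norm(p-q)
def proj(n,X):
    K,R,t=cam(n); p=K@(R@np.array(X,float)+t); return p[:2]/p[2]
E
python3 - <<'E'
from h import *
a=snap('scene','s0.png');b=snap('top','t0.png')
for n in('scene','top'):
    K,R,t=cam(n);print(n,K.round(0).tolist(),(-R.T@t).round(0),R[2].round(2))
o=ctrl.get_obs();print(o)
E
```

```text
scene [[428.0, 0.0, 258.0], [0.0, 428.0, 185.0], [0.0, 0.0, 1.0]] [ 10.  16. 716.] [ 0.65 -0.36 -0.67]
top [[387.0, 0.0, 256.0], [0.0, 387.0, 191.0], [0.0, 0.0, 1.0]] [ 489. -329.  943.] [ 0.15  0.01 -0.99]
{'t': 0.1, 'qpos': array([ 1.21903587e+00,  4.23771925e-01,  1.63061075e+00,  4.65753555e-06,
        1.08859417e+00, -1.89748798e-02]), 'qvel': array([ 0.00020674, -0.00089669, -0.0021012 ,  0.00197806, -0.00072232,
       -0.00248905]), 'joint_torque': array([ 3.63242918e-05, -5.45617461e+01, -2.74322391e+01,  6.44576875e-02,
        1.89262762e-02, -5.38334689e-05]), 'ee_pos': array([203.95921112, 590.2510165 , 221.97585205]), 'orientation': array([-5.20289862e-01, -3.09794608e+00,  2.13566757e-03]), 'ft_force': array([-0.46751917,  0.40730743, -0.1668009 ]), 'moment': array([-0.0131896 , -0.00886697, -0.05172261]), 'width': 87.68069268880231}
```

View pics/s0.png

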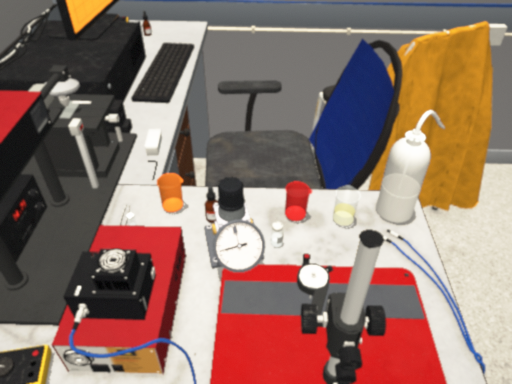

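View pics/t0.png

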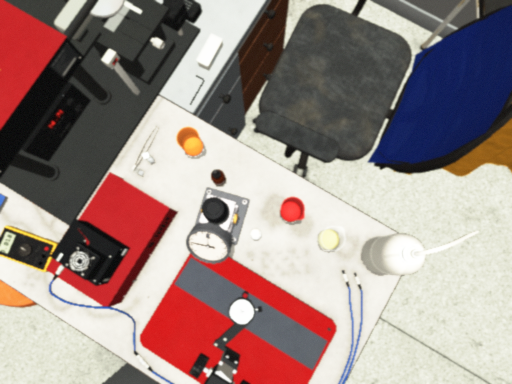

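The scene view shows the regulator, with the knob at about (231,190) and the gauge at (239,245). The vial is at (278,235), the dropper bottle at (211,205) and the clear beaker at (345,210). In the top view the knob is at (215,209) and the gauge at (209,242). I'll zoom in on both.

```bash
python3 - <<'E'
from h import *
a=cv2.imread('pics/s0.png')[170:280,190:300];b=cv2.imread('pics/t0.png')[165:275,165:275]
f=lambda x:cv2.resize(x,(400,400),interpolation=cv2.INTER_CUBIC)
m=np.hstack([f(a),f(b)])
cv2.imwrite('pics/c0.png',m)
g=cv2.imread
for n,f,(x0,y0,x1,y1) in(('scene','s0',(205,170,260,225)),('top','t0',(195,190,240,230))):
    im=g(f'pics/{f}.png'); k=(im.max(2)<60).astype(np.uint8)[y0:y1,x0:x1]
    N,l,s,c=cv2.connectedComponentsWithStats(k)
    for i in range(1,N):
        if s[i,4]>25:print(n,s[i][:4]+[x0,y0,0,0],s[i,4],c[i]+[x0,y0])
# knob home height top view
print(onz('top',(214,210),175))
E
```

```text
scene [218 177  26  34] 717 [230.49790795 193.9832636 ]
scene [208 190   6  11] 52 [210.48076923 195.86538462]
top [203 199  25  25] 349 [215.60744986 210.91690544]
[ 565.44342384 -236.18177396  175.        ]
```

View pics/c0.png

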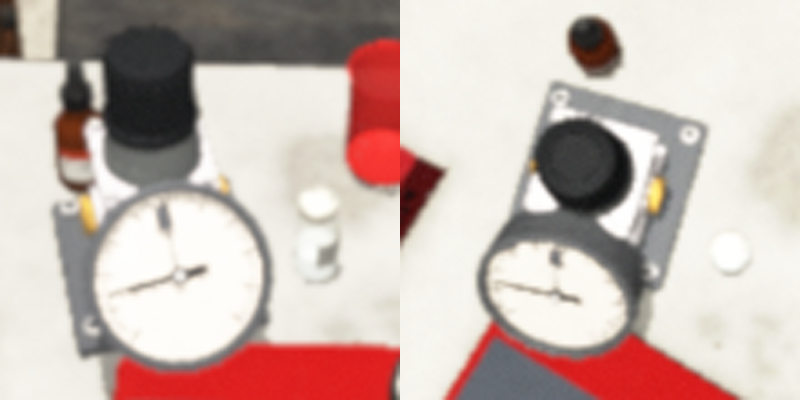

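The crop shows the knob's top face centred at scene (231,183) and top (214,209). The dial pivot is at scene (239.5,245.6) and top (208,245.6). The needle points left and the dark flag is near the dial's top.

```bash
cat >> h.py <<'E'
def S(u,v): return (190+u*.275,170+v*.275)
def T(u,v): return (165+(u-400)*.275,165+v*.275)
def dial(n,uv,C,yaw):
    # angle clockwise from dial top, and radius
    f=np.array([-np.cos(yaw),-np.sin(yaw),0]); z=(f+[0,0,1])/2**.5; x=(-f+[0,0,1])/2**.5; y=np.cross(z,x)
    o,d=ray(n,uv); p=o+d*((C-o)@z)/(d@z)-C
    return np.degrees(np.arctan2(-p@y,p@x)),np.hypot(p@x,p@y)
E
python3 - <<'E'
from h import *
k,e=tri(S(150,48),T(578,158));print('knobtop',k,e)
c,e=tri(S(180,275),T(557,293));print('dial',c,e)
d=(k-c)[:2];yaw=np.arctan2(d[1],d[0]);print('yaw',np.degrees(yaw),np.hypot(*d))
a=onz('top',T(562,98),5);b=onz('top',T(690,133),5);c2=onz('top',T(652,270),5)
print('foot',a,b,c2,'yaw',np.degrees(np.arctan2(*(a-b)[[1,0]]))-90,np.degrees(np.arctan2(*(b-c2)[[1,0]])))
for y in(yaw,):
  print('needle',dial('scene',S(108,292),c,y),dial('top',T(497,284),c,y))
  print('set',dial('scene',S(163,203),c,y),dial('top',T(556,252),c,y),dial('scene',S(163,220),c,y))
for n,s,t in(('vial',(319,190),(730,252)),('drop',(75,75),(587,30))):print(n,tri(S(*s),T(*t)))
print('beaker',onz('scene',(345,212),40),onz('top',(329,240),10))
print('post', tri((371,238),(242,312)))
E
```

```text
knobtop [ 568.51373077 -236.07862279  174.27908619] 0.40102430876931705
dial [ 495.51519809 -214.49492798   79.86507734] 1.0622177904108832
yaw -16.47152551659967 76.12254367258468
foot [ 626.72097593 -203.52110702    5.        ] [ 603.84310805 -290.32619516    5.        ] [ 512.21338992 -266.63191544    5.        ] yaw -14.76481052086686 -14.4983726099145
needle (np.float64(-94.53652553138056), np.float64(38.42836658000838)) (np.float64(-101.89467586650997), np.float64(38.99442765945051))
set (np.float64(-4.587982680296181), np.float64(38.89504714008902)) (np.float64(-9.46189812063169), np.float64(33.84036977689929)) (np.float64(-8.311245614163372), np.float64(30.206478858920043))
vial (array([ 522.74287541, -318.17212222,   67.62610884]), np.float64(1.6584662386213047))
drop (array([ 658.17912897, -227.85352786,   85.73663768]), np.float64(1.6634663644950418))
beaker [ 501.53870073 -479.50309756   40.        ] [ 512.91122252 -493.36205526   10.        ]
post (array([ 343.41726721, -326.32551059,  206.4412379 ]), np.float64(85.55575289933628))
```

```bash
cat >> h.py <<'E'
from scipy.spatial.transform import Rotation as Ro
def togo(X):
    o=ctrl.get_obs(); return (Ro.from_rotvec(o['orientation']).inv().apply(np.array(X)-o['ee_pos'])/10).round(2)
E
python3 - <<'E'
from h import *
print(togo([204,590,340]),togo([568.5,-236,340]),togo([568.5,-236,190]))
for z in(100,150,200,250,300):print(z,onz('scene',(371,238),z).round(),onz('top',(242,312),z).round(),onz('top',(225,350),z).round())
print(onz('scene',(112,262),100))
E
```

```text
[-1.00e-02 -4.00e-02 -1.18e+01] [-61.45 -66.2  -11.71] [-61.45 -66.18   3.29]
100 [ 379. -437.  100.] [ 358. -292.  100.] [ 281. -258.  100.]
150 [ 349. -400.  150.] [ 366. -294.  150.] [ 294. -262.  150.]
200 [ 319. -363.  200.] [ 374. -297.  200.] [ 306. -267.  200.]
250 [ 289. -327.  250.] [ 381. -299.  250.] [ 318. -271.  250.]
300 [ 259. -290.  300.] [ 389. -301.  300.] [ 331. -275.  300.]
[553.53847361  10.76955469 100.        ]
```

```bash
python3 -m inch '[{"xyz":[0,0,-4],"spin":0},{"xyz":[0,0,-8],"spin":0},{"xyz":[0,0,-11.7],"spin":0},{"xyz":[-3.4,-3.7,-11.7],"spin":0},{"xyz":[-6.8,-7.4,-11.7],"spin":0},{"xyz":[-10.2,-11,-11.7],"spin":0},{"xyz":[-13.6,-14.7,-11.7],"spin":0},{"xyz":[-17,-18.4,-11.7],"spin":0},{"xyz":[-20.5,-22,-11.7],"spin":0},{"xyz":[-24,-25.7,-11.7],"spin":0},{"xyz":[-27.3,-29.4,-11.7],"spin":0},{"xyz":[-30.7,-33,-11.7],"spin":0},{"xyz":[-34,-36.7,-11.7],"spin":0},{"xyz":[-37.5,-40.4,-11.7],"spin":0},{"xyz":[-41,-44,-11.7],"spin":0},{"xyz":[-44.3,-47.7,-11.7],"spin":0},{"xyz":[-47.7,-51.4,-11.7],"spin":0},{"xyz":[-51,-55,-11.7],"spin":0},{"xyz":[-54.5,-58.7,-11.7],"spin":0},{"xyz":[-58,-62.5,-11.7],"spin":0}]' 0
python3 -c "
from h import *
o=ctrl.get_obs();print(o['qpos'],o['ee_pos'],togo([568.5,-236,190]))"
```

```text
t: 2.1
ee_pos: [547.2, -189.4, 339.5]
orientation: [-0.521, -3.097, 0.002]
ft_force: [1.7, 0.8, 0.2]
width: 88.0
[-3.53064832e-01  2.42414208e-01  1.61157874e+00 -1.28214084e-03
  1.28811503e+00 -1.59036469e+00] [ 547.21276553 -189.3750072   339.48515926] [-3.54 -3.69 14.95]
```

```bash
python3 -m inch '[{"xyz":[-3.5,-3.7,0],"spin":0},{"xyz":[-3.5,-3.7,0],"spin":0},{"xyz":[-3.5,-3.7,4],"spin":0},{"xyz":[-3.5,-3.7,8],"spin":0},{"xyz":[-3.5,-3.7,12],"spin":0},{"xyz":[-3.5,-3.7,14],"spin":0},{"xyz":[-3.5,-3.7,14],"spin":0}]' 0
python3 - <<'E'
from h import *
a=snap('scene','s1.png');b=snap('top','t1.png')
f=lambda x:cv2.resize(x,(400,400),interpolation=cv2.INTER_CUBIC)[:,:,::-1]
cv2.imwrite('pics/c1.png',np.hstack([f(a[110:290,150:330]),f(b[130:280,150:300])]))
print(togo([568.5,-236,138]),ctrl.get_obs()['ft_force'])
E
```

```text
t: 2.8
ee_pos: [565.6, -234.4, 195.9]
orientation: [-0.519, -3.09, -0.001]
ft_force: [0.2, 0.7, -0.3]
width: 87.8
[-0.05 -0.02  6.18] [ 0.6522084  -0.32875944  1.15768541]
```

View pics/c1.png

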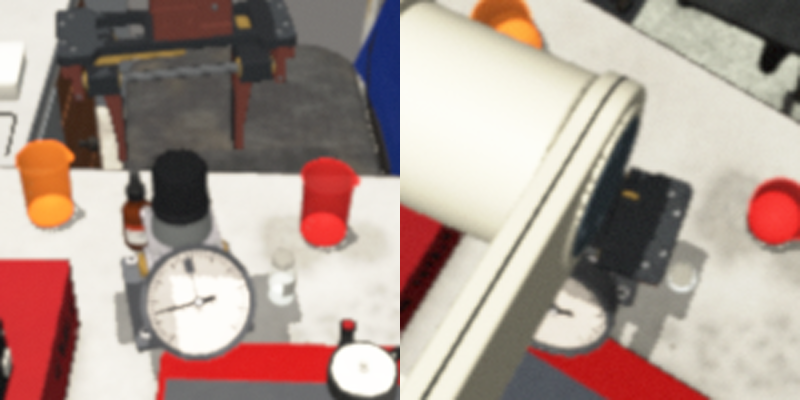

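The scene view stays clear: the gripper is centred over the knob, and the dial, needle and flag are all visible. I'll lower the gripper and grip the knob.

```bash
python3 -m inch '[{"xyz":[0,0,3],"spin":0},{"xyz":[0,0,5],"spin":0},{"xyz":[0,0,6],"spin":0},{"xyz":[0,0,6],"spin":0}]' 0 && python3 -m inch '[{"xyz":[0,0,0],"spin":0},{"xyz":[0,0,0],"spin":0},{"xyz":[0,0,0],"spin":0},{"xyz":[0,0,0],"spin":0},{"xyz":[0,0,0],"spin":0},{"xyz":[0,0,0],"spin":0},{"xyz":[0,0,0],"spin":0},{"xyz":[0,0,0],"spin":0}]' 1
```

```text
t: 3.3
ee_pos: [568.1, -235.6, 140.0]
orientation: [-0.52, -3.097, 0.001]
ft_force: [0.4, 0.1, -0.6]
width: 88.4
t: 4.1
ee_pos: [568.7, -234.4, 140.4]
orientation: [-0.521, -3.098, -0.001]
ft_force: [1.9, 5.4, 2.4]
width: 49.9
```

Gripped at 49.9 mm, which matches the knob's 50 mm. Side force is small. Now I'll pull up.

```bash
python3 -m inch '[{"xyz":[0,0,-0.3],"spin":0},{"xyz":[0,0,-0.6],"spin":0},{"xyz":[0,0,-0.9],"spin":0},{"xyz":[0,0,-1.1],"spin":0},{"xyz":[0,0,-1.15],"spin":0},{"xyz":[0,0,-1.15],"spin":0},{"xyz":[0,0,-1.15],"spin":0},{"xyz":[0,0,-1.15],"spin":0}]'
```

```text
t: 4.9
ee_pos: [568.7, -234.3, 151.6]
orientation: [-0.521, -3.097, -0.002]
ft_force: [4.5, 1.6, -10.6]
width: 49.3
```

```bash
python3 - <<'E'
from h import *
a=snap('scene','s2.png')
g=lambda f:cv2.resize(cv2.imread(f)[165:280,190:300],(380,397),interpolation=cv2.INTER_CUBIC)
cv2.imwrite('pics/c2.png',np.hstack([g('pics/s1.png'),g('pics/s2.png')]))
for f in('s0','s1','s2'):
    im=cv2.imread(f'pics/{f}.png');col=im[170:215,224:238].max(2).mean(1).round().astype(int);print(f,col.tolist())
print(ctrl.get_obs()['ft_force'])
E
```

```text
s0 [96, 96, 94, 91, 89, 88, 83, 68, 55, 50, 50, 51, 50, 51, 52, 51, 51, 52, 53, 53, 52, 45, 39, 36, 35, 33, 32, 30, 30, 31, 30, 30, 30, 31, 31, 31, 33, 39, 45, 43, 56, 86, 106, 114, 116]
s1 [97, 97, 95, 91, 89, 88, 82, 64, 43, 36, 35, 35, 35, 35, 34, 35, 35, 35, 36, 36, 36, 36, 34, 33, 33, 31, 31, 31, 31, 31, 31, 31, 30, 31, 31, 31, 33, 36, 38, 39, 56, 86, 106, 114, 116]
s2 [95, 93, 79, 58, 42, 37, 35, 34, 34, 34, 34, 34, 34, 35, 35, 35, 36, 35, 33, 32, 32, 31, 30, 31, 31, 30, 31, 31, 30, 30, 30, 30, 32, 36, 38, 38, 53, 81, 103, 116, 122, 121, 117, 115, 115]
[  4.91690263   0.71245013 -10.89369092]
```

View pics/c2.png

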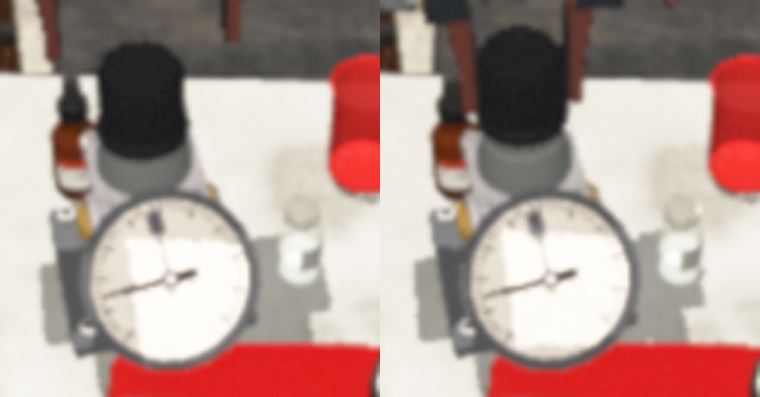

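The picture shows the knob standing about 11 mm higher (4 px), so it is out. The needle hasn't moved. The set hand is about 90° ahead, so roughly 148° of knob is needed. I'll turn 128° first.

```bash
python3 -m inch '[{"xyz":[0,0,0.03],"spin":8},{"xyz":[0,0,0.03],"spin":16},{"xyz":[0,0,0.03],"spin":24},{"xyz":[0,0,0.03],"spin":32},{"xyz":[0,0,0.03],"spin":40},{"xyz":[0,0,0.03],"spin":48},{"xyz":[0,0,0.03],"spin":56},{"xyz":[0,0,0.03],"spin":64},{"xyz":[0,0,0.03],"spin":72},{"xyz":[0,0,0.03],"spin":80},{"xyz":[0,0,0.03],"spin":88},{"xyz":[0,0,0.03],"spin":96},{"xyz":[0,0,0.03],"spin":104},{"xyz":[0,0,0.03],"spin":112},{"xyz":[0,0,0.03],"spin":120},{"xyz":[0,0,0.03],"spin":128},{"xyz":[0,0,0.03],"spin":128},{"xyz":[0,0,0.03],"spin":128}]'
python3 - <<'E'
from h import *
a=snap('scene','s3.png')
cv2.imwrite('pics/c3.png',cv2.resize(a[165:285,180:300,::-1],(600,600),interpolation=cv2.INTER_CUBIC))
# dark profile by dial angle
C=np.array([495.5,-214.5,79.9]);yaw=np.radians(-14.6)
f=np.array([-np.cos(yaw),-np.sin(yaw),0]);z=(f+[0,0,1])/2**.5;x=(-f+[0,0,1])/2**.5;y=np.cross(z,x)
for nm in('s2','s3'):
    g=cv2.imread(f'pics/{nm}.png').max(2).astype(np.float32)
    A=np.arange(-120,61,3)
    def val(r):
        uv=np.float32([proj('scene',C+r*(np.cos(np.radians(t))*x-np.sin(np.radians(t))*y)) for t in A])
        return cv2.remap(g,uv[:,0].copy(),uv[:,1].copy(),cv2.INTER_LINEAR).ravel()
    v=np.mean([val(r) for r in(18,20,22,24,26)],0); w=np.mean([val(r) for r in(30,32,34,36)],0)
    print(nm);print(list(zip(A.tolist(),v.astype(int).tolist(),w.astype(int).tolist())))
o=ctrl.get_obs();print(o['ft_force'],o['moment'],o['qpos'][5],o['ee_pos'])
E
```

```text
t: 6.75
ee_pos: [570.2, -234.2, 151.6]
orientation: [-3.013, -0.889, -0.004]
ft_force: [8.1, 1.3, -11.4]
width: 49.6
s2
[(-120, 253, 232), (-117, 252, 230), (-114, 252, 229), (-111, 251, 228), (-108, 250, 226), (-105, 246, 226), (-102, 236, 229), (-99, 215, 222), (-96, 184, 198), (-93, 170, 180), (-90, 192, 203), (-87, 227, 223), (-84, 242, 228), (-81, 250, 226), (-78, 250, 225), (-75, 250, 229), (-72, 251, 230), (-69, 252, 231), (-66, 253, 232), (-63, 253, 232), (-60, 253, 233), (-57, 253, 234), (-54, 254, 235), (-51, 254, 239), (-48, 254, 243), (-45, 254, 246), (-42, 254, 250), (-39, 254, 252), (-36, 254, 253), (-33, 254, 251), (-30, 254, 248), (-27, 253, 243), (-24, 253, 241), (-21, 252, 236), (-18, 249, 225), (-15, 243, 197), (-12, 234, 153), (-9, 223, 120), (-6, 220, 112), (-3, 227, 129), (0, 237, 169), (3, 246, 208), (6, 250, 227), (9, 252, 230), (12, 252, 230), (15, 251, 230), (18, 251, 230), (21, 250, 229), (24, 251, 225), (27, 252, 224), (30, 253, 228), (33, 253, 229), (36, 253, 230), (39, 253, 231), (42, 254, 233), (45, 254, 234), (48, 254, 236), (51, 254, 239), (54, 254, 2
[... 498 characters left out ...]
1, 248), (-39, 231, 252), (-36, 230, 252), (-33, 227, 251), (-30, 220, 247), (-27, 204, 239), (-24, 177, 225), (-21, 145, 195), (-18, 132, 162), (-15, 145, 151), (-12, 165, 131), (-9, 178, 109), (-6, 187, 104), (-3, 200, 124), (0, 215, 167), (3, 226, 208), (6, 233, 226), (9, 238, 230), (12, 241, 230), (15, 244, 230), (18, 246, 230), (21, 248, 229), (24, 250, 225), (27, 252, 224), (30, 253, 227), (33, 253, 230), (36, 253, 232), (39, 253, 234), (42, 254, 235), (45, 254, 238), (48, 254, 241), (51, 254, 243), (54, 254, 245), (57, 254, 249), (60, 254, 252)]
[  8.30134985   2.67070476 -11.29744347] [ 0.44432359 -1.3347788  -0.11147438] 0.5852997041903963 [ 570.18846962 -234.1777486   151.62528551]
```

View pics/c3.png

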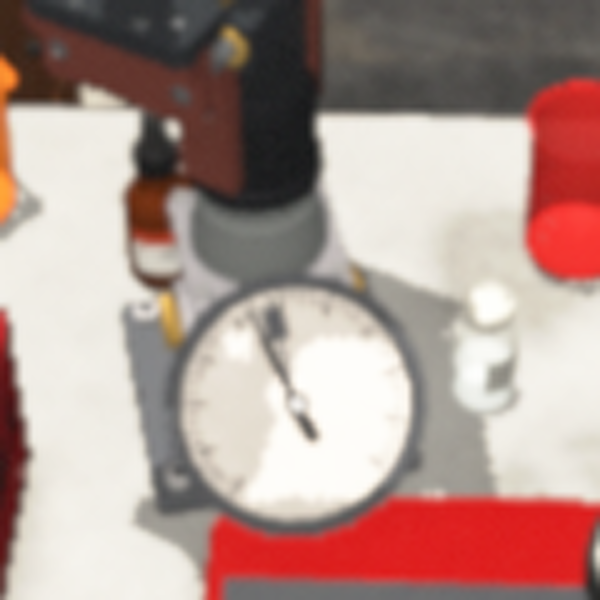

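The needle has moved from about -93° to -18° (75° for 128° of knob). The flag is at about -7°. I need about 19° more. The nearest tooth gap is 10 pitches, 150° in total, so I'll turn 22° more and then push down.

```bash
python3 -m inch '[{"xyz":[0,0,0],"spin":8},{"xyz":[0,0,0],"spin":16},{"xyz":[0,0,0],"spin":22},{"xyz":[0,0,0],"spin":22},{"xyz":[0,0,0],"spin":22},{"xyz":[0,0,0],"spin":22}]' && python3 -m inch '[{"xyz":[0,0,0.3],"spin":0},{"xyz":[0,0,0.6],"spin":0},{"xyz":[0,0,0.9],"spin":0},{"xyz":[0,0,1.1],"spin":0},{"xyz":[0,0,1.15],"spin":0},{"xyz":[0,0,1.15],"spin":0},{"xyz":[0,0,1.15],"spin":0}]'
cat > m.py <<'E'
from h import *
import sys
nm=sys.argv[1]; a=snap('scene',nm+'.png'); g=a.max(2).astype(np.float32)
C=np.array([495.5,-214.5,79.9]);yaw=np.radians(-14.6)
f=np.array([-np.cos(yaw),-np.sin(yaw),0]);z=(f+[0,0,1])/2**.5;x=(-f+[0,0,1])/2**.5;y=np.cross(z,x)
A=np.arange(-30,25,3)
def val(r):
    uv=np.float32([proj('scene',C+r*(np.cos(np.radians(t))*x-np.sin(np.radians(t))*y)) for t in A])
    return cv2.remap(g,uv[:,0].copy(),uv[:,1].copy(),cv2.INTER_LINEAR).ravel()
for rs in((14,18,22),(30,33,36)):
    v=np.mean([val(r) for r in rs],0);w=np.clip(225-v,0,None);print((w@A/w.sum()).round(1),v.astype(int).tolist())
print(a[170:215,232:238].max(2).mean(1).round().astype(int).tolist())
o=ctrl.get_obs();print(o['ft_force'],o['moment'],o['qpos'][5],o['ee_pos'])
cv2.imwrite('pics/c_'+nm+'.png',cv2.resize(a[165:285,180:300,::-1],(600,600),interpolation=cv2.INTER_CUBIC))
E
python3 m.py s4
```

```text
t: 7.4
ee_pos: [570.4, -234.4, 151.6]
orientation: [-3.127, -0.302, -0.005]
ft_force: [5.1, -1.6, -10.6]
width: 49.5
t: 8.1
ee_pos: [570.6, -234.5, 140.4]
orientation: [-3.127, -0.302, -0.005]
ft_force: [0.2, 1.7, 5.0]
width: 49.7
-7.1 [253, 253, 252, 249, 246, 234, 218, 198, 196, 212, 231, 246, 250, 253, 253, 253, 254, 254, 254]
-6.3 [244, 243, 242, 239, 232, 205, 158, 124, 117, 132, 170, 209, 225, 229, 230, 229, 229, 229, 225]
[87, 91, 90, 88, 86, 85, 81, 64, 42, 35, 34, 34, 33, 34, 34, 34, 33, 34, 34, 35, 35, 33, 32, 32, 32, 31, 30, 29, 30, 30, 30, 30, 30, 30, 30, 30, 31, 34, 37, 38, 54, 85, 104, 112, 113]
[0.47837765 3.01923192 3.36022854] [0.40223596 0.16220025 0.02163337] 0.9665400706586359 [ 570.55739183 -234.448207    140.41619973]
```

View pics/c_s4.png

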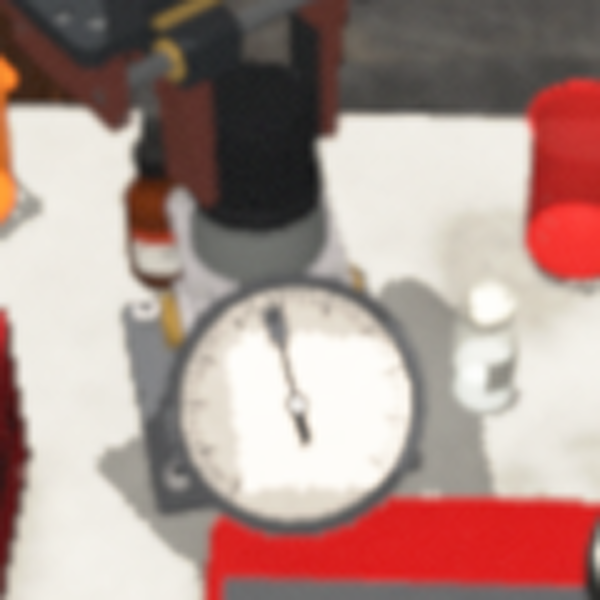

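The picture shows the needle lying on the set hand and the knob rim back at its home row. I'll push slightly more to confirm, then release.

```bash
python3 -m inch '[{"xyz":[0,0,0.05],"spin":0},{"xyz":[0,0,0.1],"spin":0},{"xyz":[0,0,0.1],"spin":0},{"xyz":[0,0,0.1],"spin":0}]'; python3 m.py s5
```

```text
t: 8.55
ee_pos: [570.6, -234.5, 140.3]
orientation: [-3.127, -0.302, -0.005]
ft_force: [-2.1, 2.7, 9.8]
width: 49.2
-7.0 [253, 253, 252, 249, 246, 234, 219, 198, 196, 212, 231, 245, 250, 253, 253, 253, 254, 254, 254]
-6.3 [244, 243, 242, 240, 232, 206, 158, 124, 118, 132, 170, 208, 225, 229, 229, 229, 229, 229, 226]
[87, 91, 90, 88, 86, 85, 81, 64, 42, 34, 35, 34, 34, 34, 34, 34, 34, 34, 35, 35, 35, 33, 32, 32, 33, 31, 30, 30, 30, 30, 30, 30, 29, 29, 29, 30, 31, 34, 36, 38, 55, 85, 104, 111, 113]
[-1.66567584  2.56490823 10.05209646] [5.23890493e-01 5.34436602e-01 3.47804250e-04] 0.9664319696642135 [ 570.63401822 -234.48704081  140.3393172 ]
```

It meets a solid stop at the home height (10 N, no more travel). Now I'll release and withdraw.

```bash
python3 -m inch '[{"xyz":[0,0,-0.1],"spin":0},{"xyz":[0,0,-0.1],"spin":0},{"xyz":[0,0,-0.1],"spin":0},{"xyz":[0,0,-0.1],"spin":0},{"xyz":[0,0,-0.1],"spin":0},{"xyz":[0,0,-0.1],"spin":0},{"xyz":[0,0,-2],"spin":0},{"xyz":[0,0,-5],"spin":0},{"xyz":[0,0,-9],"spin":0},{"xyz":[0,0,-13],"spin":0},{"xyz":[0,0,-16],"spin":0},{"xyz":[0,0,-16],"spin":0},{"xyz":[0,0,-16],"spin":0},{"xyz":[0,0,-16],"spin":0}]' 0; python3 m.py s6
```

```text
t: 10.0
ee_pos: [569.2, -234.2, 298.7]
orientation: [-3.126, -0.302, -0.002]
ft_force: [-0.7, 0.5, -0.1]
width: 87.7
-6.0 [246, 247, 246, 245, 242, 229, 211, 188, 180, 190, 210, 228, 236, 240, 241, 242, 241, 242, 242]
-6.7 [230, 228, 231, 230, 222, 194, 145, 112, 106, 126, 169, 210, 228, 231, 231, 232, 231, 230, 226]
[96, 98, 96, 93, 91, 91, 87, 68, 46, 37, 36, 35, 35, 35, 35, 35, 35, 35, 36, 36, 36, 34, 33, 34, 33, 32, 31, 31, 31, 30, 30, 31, 30, 30, 30, 30, 32, 36, 37, 39, 55, 86, 107, 114, 116]
[ 0.65159439 -0.50063155 -0.71535002] [-0.00732961  0.15309561  0.04168469] 0.9666878935215942 [ 569.18190264 -234.19745032  298.49960778]
```

View pics/s6.png

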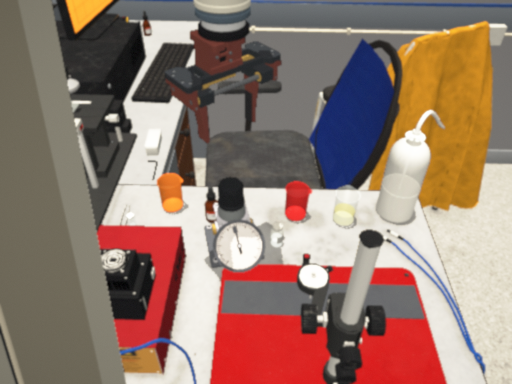

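The final picture shows the knob home at (231,200) and the needle on the set hand. The beaker (345,210), vial (278,235) and dropper bottle (211,205) are where they were, and the gripper is clear. I'll hand the job in.

```bash
python3 -c "
from h import *
print(ctrl.close_job())"
```

```text
the job is handed in; nothing more can be done
None
```

The regulator is set and the job was handed in at about 10 s; the interface gave no verdict.

I pulled the knob up about 11 mm, turned it clockwise about 150° (10 tooth pitches) and pushed it home. It went straight into a gap, so no feeling for the teeth was needed.

**Last checks:**
- **Knob:** its rim is back at the same picture row as at the start. A further push met a firm stop at the home height, at about 10 N.
- **Needle:** needle and set hand overlap in the picture, at about -6 to -7° on the dial, so I estimate them within 1–2° of each other. Lying on top of each other, they could not be measured separately.
- **Glassware:** the beaker, vial and dropper bottle stand upright where they were, judged by eye from the last picture.
- **Gripper:** it is open and clear of everything, with wrist force near zero.

No check failed. The needle turned about 0.587° per degree of knob instead of the stated 0.6°, which is within the "about" given.

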